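# Shut the filter cover and hold the photometer's sample lid open

## Robot

A 6-joint arm with a two-finger parallel gripper is mounted at the origin on a cart in front of the work surface, level with it; the furniture and walls round the work are solid. World frame = base frame: x ahead of the robot, y to its left, z up, the work surface at z = 0. Lengths are in mm, angles in rad, forces in N, time in s.
With the tool pointing down it reaches from about 275 to 1000 mm from the base axis. Payload 8.4 kg.
Tool frame: the origin (TCP) lies midway between the tips of the shut fingers; the grasp point (between the pads) lies r.grasp_offset behind it (r.grasp_offset is the distance from the TCP to the grasp point, in mm); z points along the fingers, y is the direction in which the jaws open and shut (so a half turn about z gives the same grasp; the last joint's range is limited). The gripper opens to 85 mm and grips with 20 to 120 N. Pads are 22 mm wide; open, the fingers measure 114 mm over their backs; the gripper's body (76 mm by 85 mm) begins 54 mm behind the grasp point. The pads swing forward as they close: fully open they stand 13 mm farther back than shut.
Start: joints at [1.141, 0.353, 1.633, -0, 1.155, -0.002], TCP at [259.293, 568.678, 231.281] pointing down, gripper open.
Joint ranges: [-2.63, 2.63], [-0.92, 2.1], [0.06, 2.66], [-1.3, 4.44], [0, 2.69], [-3.02, 3.02]. Speed limits (rad/s): [2.22, 2.22, 2.79, 3.14, 3.14, 3.14].

## Interface

Orientations are given as [roll, pitch, yaw] about the fixed x, y, z axes, in that order (R = Rz(yaw) Ry(pitch) Rx(roll)).
In Python, from rig import r gives the robot as it stands.
- The arm moves only by the tool jog_arm, never from a script. Its argument "series" is a list that holds one entry, the list of rows, each a list of 7 numbers: the shift along the tool's x, y, z in cm, then the turn, a rotation vector about the tool's x, y, z in degrees, then the finger opening in cm, from 0 to 8.54. A call has 1 to 5 rows; each row is the pose to reach, as a shift and turn from the pose commanded when the call began, along the tool's axes at that moment; what a row does not reach only later rows make up. A row lasts 1/8 s, in which the tool goes at most 62.5 mm and 10.7 degrees, less where a joint would pass 70% of its speed; a pose out of reach is approached as far as the arm can. A call with a gripper value outside its range is refused whole. The fingers move at their own pace and stop on an object; "newtons" is the grip in N (left out, the last holds). Time passes only in rows, so rows that repeat a pose let the fingers close. It gives the time, the measured TCP pose, the force and the opening at its end, in the units of the state.
- r.sense(): the state, without advancing time (a new reading comes with each control period).
- r.grab_frame(name): name is "scene" or "top" or "wrist"; returns the picture (400x640x3 uint8, red, green, blue); there is no depth.
- r.calibration(name): a dict with "mtx" (3x3 intrinsics, pixels), "origin" and "attitude" of the camera in the world; the wrist camera has in their place "T_tool_cam" (4x4, takes a point from camera to tool coordinates, whose origin is the TCP and whose axes are the flange's). Camera axes: x right, y down, z forward; pixel columns grow to the right and rows downward; lengths in mm; the calibration is good to about 2 mm. A picture is of the moment at which its call begins: read the wrist's pose just before it. calibration takes no time and is no camera call.
- r.sign_off(): hands the job in, once; it reports no verdict.
The state is a dict: "clock": time; "qpos": joint angles; "qvel": joint speeds; "joint_efforts": joint torques, N m; "eef_pos": TCP position; "tcp_rot": TCP orientation; "contact_force": force on the tool from outside, world axes, zero at the start; "wrist_torque": the same for the moment, N m; "opening": opening from 0.0 (shut) to 1.0 (fully open).
Only numpy, scipy, OpenCV 4.12 (cv2) and the standard library are available. Lean on these libraries where they do the work, as an engineer would, in place of code of your own. Each camera call takes 0.05 s, during which the arm holds its last target.

## Task

Get the bench photometer ready for its next vial: first slide the flat aluminium cover on its top fully home over the filter compartment, so that no room light can reach the detector once the chamber is open, and only then lift the blue spring-shut sample lid (it has a black grip) to 50 degrees above closed, where it still shades the well. Keep holding the lid at that angle for your colleague, who will drop the vial in: the job finishes with the robot still holding the lid open and the cover shut. Leave the vial rack, the beaker and the other things around the instrument where they are.

Things in the scene. Friction and masses are not known exactly. Their poses are not given: they have to be found in the camera images.
- photometer: Fixed bench photometer, white shell on a grey base, 224 mm deep (x), 264 wide (y), flat deck 88 mm above the table, sloped panel with display and keys in front. Origin: centre of its underside. x points from its front to its back, y to its left seen from the front, z up; front towards the robot, turned at most 0.25 rad. Left (+y): sample chamber with blue lid. Right (-y): filter compartment.
- slide_cover (a joint): Flat aluminium cover, 84 x 82 x 4 mm, sliding front to back between two dark rails on the right of the deck. Value in m: 0 = home against the front stop, compartment covered; up to 0.078 = pushed back, three coloured filters show. Shut it by moving its knob straight along the photometer's -x by this value. It starts open by 0.045 or more, stays where it is left and slides with 1 to 2 N.
- cover_knob (a point): Point on the axis of the upright black knob at the middle of the slide cover, 22 mm above the cover's upper face, 114 mm above the table. Knob 16 to 18 mm in diameter, its top 10 mm above this point. The rails stand 3 mm above the cover, 42 mm to either side of the knob. Cover shut, this point lies at x = -15.5, y = -70 mm in the photometer's frame.
- lid_angle (a joint): Hinge of the blue sample lid. Value in rad: 0 = shut, 0.873 = 50 degrees, stop at 1.45; its front edge rises as it opens. Gravity and a spring shut it whenever it is let go: at 50 degrees it needs about 2 N at the grip.
- lid_hinge (a point): Middle of the lid's hinge axis, 92.5 mm above the table near the back of the deck; in the photometer's frame at x = 91.5, y = 65, z = 92.5 mm. The axis runs along the photometer's y.
- sample_lid: The blue sample lid, 140 mm front to back, 108 wide, 10 thick, about 180 g, with an upright black grip fin on top near its front edge: 28 mm front to back, 14 thick along y, 36 high. Origin on the middle of the hinge axis, x to the back and y to the left along the axis, z out of its upper face; the lid reaches to x = -146 mm; the fin stands at x = -122.5, y = 0, from z = 7.5 to 43.5 mm.
- lid_grip_mid (a point): Point inside the grip fin, 24 mm above the lid's upper face and 12 mm below the fin's top: the place to pinch it across its 14 mm thickness. With the lid shut it lies 122.5 mm in front of the hinge axis and 31.5 mm above it (124 mm above the table).
- vial_rack: White rack with a blue band, 42 x 118 x 34 mm, with three capped vials that stand up to 74 mm above the table, left of the photometer. Origin: centre of its underside. Leave alone.
- beaker_1: Glass beaker, 58 mm wide, 71 mm high, right of the photometer. Origin under its centre. Leave alone.
- moisture_tin_1: Aluminium tin, 52 mm wide, 28 mm high, right of the photometer. Origin under its centre. Leave alone.
- petri_dish: Glass petri dish, 64 mm wide, 15 mm high, left of the photometer beyond the vial rack. Leave alone.
- crucible: White porcelain crucible, 41 mm wide, 33 mm high, left of the photometer towards the back. Leave alone.
- marker: Black marker pen, 132 mm long, 18 mm thick, lying to the right of the photometer, beyond the tin and the beaker. Leave alone.

How it is judged (in metres and radians):
On the way, in this order (a step that is already met when the one before it is completed fails the run):
1. the slide cover is fully home over the filter compartment (within 4 mm of its stop) while the sample lid is still shut (value of joint slide_cover below 0.004 m and value of joint lid_angle below 0.06 rad), for 0.3 s.
2. the sample lid is held by the fingers at 50 degrees, within 6 degrees, with the cover still home (value of joint slide_cover below 0.004 m and contact force between the fingers and sample_lid above 0.4 N and value of joint lid_angle between 0.768 and 0.977 rad), for 0.5 s.
At the end, for the whole second after the job is handed in: The slide cover is home (within 4 mm of its stop) and the sample lid stands still at 50 degrees, within 6 degrees, carried by the fingers, which press on it with more than 0.4 N (all of step 2 and velocity of joint lid_angle between -0.1 and 0.1 rad/s); the arm keeps its last pose, push and grip.
It fails at once if the sample lid is lifted (more than 6 degrees) while the filter compartment is not covered (cover more than 6 mm from home) (value of joint lid_angle above 0.105 rad and value of joint slide_cover above 0.006 m).
It fails at once if one of the things around the photometer is shifted by more than 25 mm (distance of any of vial_rack, beaker_1, moisture_tin_1, petri_dish, crucible, marker from where it was at the start of the episode above 0.025 m).
It also fails if it takes over 48 s, if anything falls off the work surface, if the arm or the gripper's body presses on something with over 40 N, if the wrist force passes 120 N, or if a joint passes its speed limit or range.

## Working session

There is one attempt and no reset: what is moved stays moved. The work goes in short steps, Python scripts to look and compute and a tool call to move; the robot and the scene stay as the last step left them, time stands still between calls to the robot, and variables do not carry over. Pictures are saved under pics/ and viewed, and the job is handed in when it is done.

Besides the shell and the picture viewer there is one more tool, called after "Emit:" by a JSON object that holds its "fn" and its "kwargs", one argument or row to a line. jog_arm: Moves the arm, as the interface text tells. Its arguments: {"type":"object","properties":{"series":{"type":"array","items":{"type":"array","items":{"type":"array","items":{"type":"number"}}}},"newtons":{"type":"number"}},"required":["series"]}

```bash
ls; mkdir -p pics
python3 - <<'E'
from rig import r
import cv2
s=r.sense()
print(s, r.grasp_offset)
for n in ("scene","top","wrist"):
    im=r.grab_frame(n); cv2.imwrite(f"pics/{n}0.png",im[:,:,::-1]); print(n,r.calibration(n))
E
```

```text
pics
{'clock': 0.0, 'qpos': array([ 1.14058474e+00,  3.53661704e-01,  1.63414081e+00,  2.95387141e-05,
        1.15518344e+00, -2.41176918e-03]), 'qvel': array([ 1.16781306e-03,  2.20241569e-03,  3.61725670e-04,  7.17145475e-05,
        3.28955473e-04, -2.95204246e-04]), 'joint_efforts': array([ 6.37581579e-04, -6.05279231e+01, -3.42065406e+01,  1.61973062e-04,
        9.61502868e-03, -1.41638969e-05]), 'eef_pos': array([259.09371024, 568.24423519, 230.55035319]), 'tcp_rot': array([-3.14019942e+00, -3.03676472e-05,  2.71378087e+00]), 'contact_force': array([-0.81806675,  0.43520404, -1.35584964]), 'wrist_torque': array([-0.05037101,  0.03349022,  0.01240176]), 'opening': 1.0022507479599165} 18.700000000000003
scene {'mtx': array([[365.80120486,   0.        , 320.02957252],
       [  0.        , 365.80120486, 207.1817294 ],
       [  0.        ,   0.        ,   1.        ]]), 'origin': array([ -89.64421364, -522.64147867,  572.82830045]), 'attitude': array([-2.09454033,  0.00675623, -0.86051326])}
top {'mtx': array([[367.52245183,   0.        , 316.2208864 ],
       [  0.        , 367.52245183, 203.16886011],
       [  0.        ,   0.        ,   1.        ]]), 'origin': array([345.77597657,  -5.26188825, 955.72721836]), 'attitude': array([-2.90365302e+00,  3.69872609e-04, -1.46724513e+00])}
wrist {'mtx': array([[326.10660312,   0.        , 325.1265682 ],
       [  0.        , 326.10660312, 201.69807083],
       [  0.        ,   0.        ,   1.        ]]), 'T_tool_cam': array([[-2.04171808e-04, -9.59268623e-01, -2.82495430e-01,
         7.20827947e+01],
       [ 9.99999978e-01, -2.09662559e-04, -1.07934109e-05,
         6.63188963e-01],
       [-4.88749345e-05, -2.82495426e-01,  9.59268644e-01,
        -1.42911458e+02],
       [ 0.00000000e+00,  0.00000000e+00,  0.00000000e+00,
         1.00000000e+00]])}
```

View pics/top0.png

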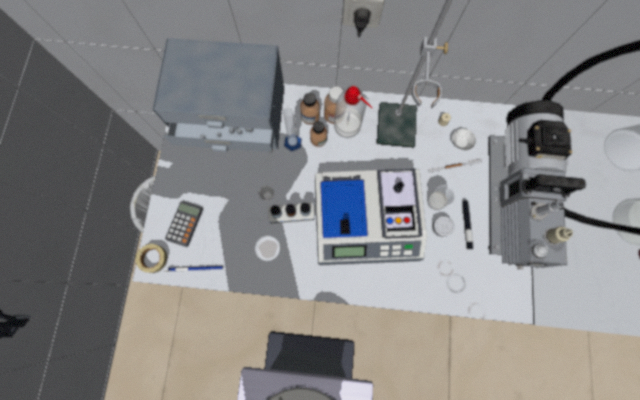

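View pics/scene0.png

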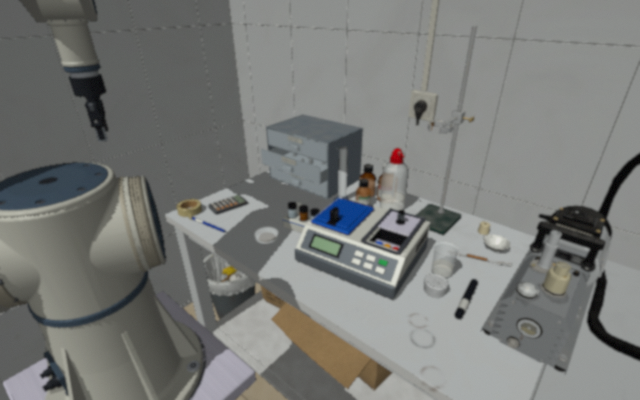

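The top view shows the photometer around px (370,215), the blue lid with its grip at (345,225), and the knob at (398,187). The cover is pushed back and the filters show at (398,220). Next I'll zoom in and measure.

```bash
cat > h.py <<'E'
import numpy as np, cv2
from scipy.spatial.transform import Rotation as R
def cam(r,n,s=None):
    c=r.calibration(n)
    if n=="wrist":
        T=np.eye(4);T[:3,:3]=R.from_euler('xyz',s['tcp_rot']).as_matrix();T[:3,3]=s['eef_pos']
        T=T@c['T_tool_cam'];return c['mtx'],T[:3,:3],T[:3,3]
    return c['mtx'],R.from_euler('xyz',c['attitude']).as_matrix(),np.array(c['origin'])
def ray(C,uv,z):
    K,Rm,o=C; d=Rm@np.linalg.inv(K)@np.array([uv[0],uv[1],1.]); return o+d*(z-o[2])/d[2]
def proj(C,p):
    K,Rm,o=C; q=K@(Rm.T@(np.asarray(p,float)-o)); return q[:2]/q[2]
E
python3 - <<'E'
from rig import r
from h import *
im=cv2.imread('pics/top0.png'); C=cam(r,'top')
c=im[155:275,300:440]; cv2.imwrite('pics/topz.png',cv2.resize(c,None,fx=5,fy=5,interpolation=cv2.INTER_CUBIC))
hsv=cv2.cvtColor(im,cv2.COLOR_BGR2HSV)
m=cv2.inRange(hsv,(105,150,60),(130,255,255)); m[:160]=0;m[265:]=0;m[:,:315]=0;m[:,385:]=0
cs,_=cv2.findContours(m,cv2.RETR_EXTERNAL,cv2.CHAIN_APPROX_NONE)
k=max(cs,key=cv2.contourArea); h=cv2.convexHull(k)
W=np.array([ray(C,p[0],97.5)[:2] for p in h],np.float32)
print(cv2.minAreaRect(W)); print(cv2.boxPoints(cv2.minAreaRect(W)))
sc=cv2.imread('pics/scene0.png')[180:300,280:450]
cv2.imwrite('pics/scz.png',cv2.resize(sc,None,fx=4.5,fy=4.5,interpolation=cv2.INTER_CUBIC))
E
```

```text
((549.1264038085938, -48.559593200683594), (136.69752502441406, 101.58134460449219), 8.152976036071777)
[[ 474.2655     -7.975251]
 [ 488.6714   -108.52991 ]
 [ 623.9873    -89.143936]
 [ 609.5814     11.410721]]
```

View pics/topz.png

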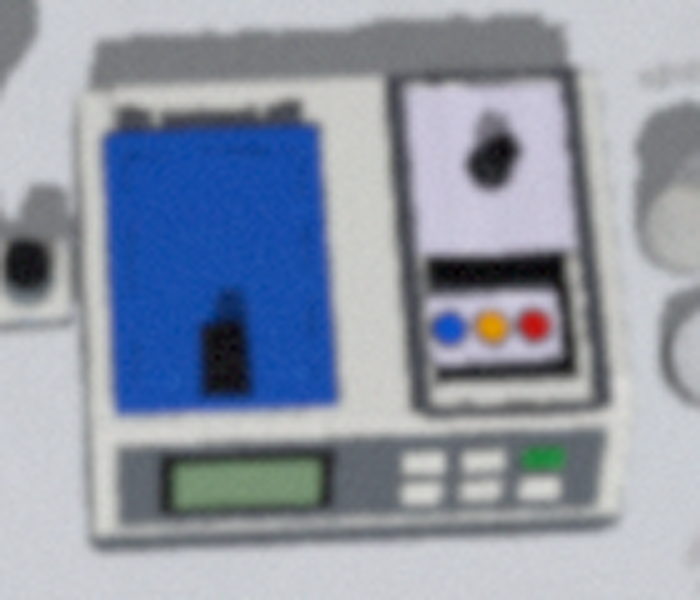

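View pics/scz.png

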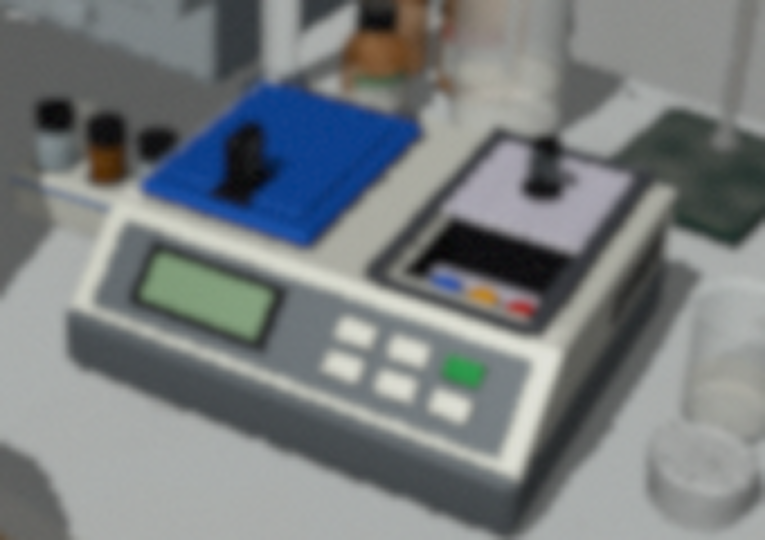

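Emit:
{"fn": "jog_arm", "kwargs": {
  "series": [
    [[-4.35,-4.12,-0.2,0,0,-6.5,8.5],[-8.7,-8.24,-0.4,0,0,-13,8.5],[-13.05,-12.36,-0.6,0,0,-19.5,8.5],[-17.4,-16.48,-0.8,0,0,-26,8.5],[-21.75,-20.6,-1,0,0,-32.7,8.5]]
  ]
}}

```text
clock: 0.78
eef_pos: [372.1, 289.2, 241.3]
tcp_rot: [-3.142, 0.0, -2.994]
contact_force: [1.6, 1.3, 0.7]
opening: 0.996
```

Emit:
{"fn": "jog_arm", "kwargs": {
  "series": [
    [[-1.4,-5.8,-0.2,0,0,0,8.5],[-2.8,-11.6,-0.4,0,0,0,8.5],[-4.2,-17.4,-0.6,0,0,0,8.5],[-5.6,-23.2,-0.8,0,0,0,8.5],[-7.0,-29,-1.0,0,0,0,8.5]]
  ]
}}

```text
clock: 1.4
eef_pos: [482.7, 12.0, 251.4]
tcp_rot: [3.142, 0.0, -2.999]
contact_force: [0.8, 0.4, 0.3]
opening: 0.993
```

Emit:
{"fn": "jog_arm", "kwargs": {
  "series": [
    [[-1.2,-5.0,0,0,0,0,8.5],[-2.4,-10,0,0,0,0,8.5],[-3.5,-14.5,0,0,0,0,8.5],[-3.5,-14.5,0,0,0,0,8.5]]
  ]
}}

```text
clock: 1.9
eef_pos: [538.2, -127.1, 250.9]
tcp_rot: [-3.141, -0.0, -3.002]
contact_force: [-0.6, 0.9, 0.6]
opening: 0.993
```

```bash
cat > look.py <<'E'
import sys,pickle
from rig import r
import cv2
s=r.sense(); im=r.grab_frame('wrist'); n=sys.argv[1]
cv2.imwrite(f'pics/{n}.png',im[:,:,::-1]); pickle.dump(s,open(f'pics/{n}.pkl','wb'))
print(s['clock'],s['qpos'].round(3),s['eef_pos'].round(1),s['tcp_rot'].round(4),s['contact_force'].round(1))
E
python3 look.py w1
```

```text
1.9 [-0.234  0.222  1.767 -0.     1.152 -1.945] [ 538.2 -127.1  250.9] [-3.1412e+00 -2.0000e-04 -3.0019e+00] [-0.6  0.9  0.6]
```

View pics/w1.png

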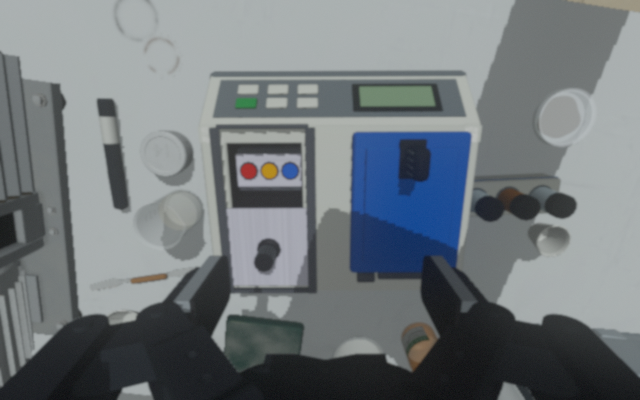

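The wrist view shows the knob top near px (264,260), the fin at (413,160), the lid spanning columns 351–469 and rows 132–274, and the cover's front edge at row 207.

Run:
```python
from rig import r
from h import *
import pickle
s=pickle.load(open('pics/w1.pkl','rb')); im=cv2.imread('pics/w1.png'); C=cam(r,'wrist',s)
hsv=cv2.cvtColor(im,cv2.COLOR_BGR2HSV)
m=cv2.inRange(hsv,(105,150,60),(130,255,255)); m[:,:330]=0;m[290:]=0
cs,_=cv2.findContours(m,cv2.RETR_EXTERNAL,cv2.CHAIN_APPROX_NONE)
k=max(cs,key=cv2.contourArea)
W=np.array([ray(C,p[0],100)[:2] for p in cv2.convexHull(k)],np.float32)
rc=cv2.minAreaRect(W);print(rc)
g=im[110:290,210:480]; cv2.imwrite('pics/w1z.png',cv2.resize(g,None,fx=2.9,fy=2.9,interpolation=cv2.INTER_CUBIC))
for nm,(x0,x1,y0,y1) in dict(knob=(245,290,228,282),fin=(390,435,130,190)).items():
    gm=cv2.inRange(im[y0:y1,x0:x1],(0,0,0),(75,60,60)) 
    cs,_=cv2.findContours(gm,cv2.RETR_EXTERNAL,cv2.CHAIN_APPROX_NONE); k=max(cs,key=cv2.contourArea)
    print(nm,cv2.boundingRect(k),(x0,y0),cv2.contourArea(k))
ps=dict(knobtop=((264,261),124),knobbase=((269,246),92))
for n,(uv,z) in ps.items(): print(n,ray(C,uv,z).round(1))
# predicted geometry from lid rect
yaw=np.deg2rad(8.0)
```

```text
((546.5144653320312, -47.695640563964844), (135.74111938476562, 103.4438705444336), 8.122859954833984)
knob (11, 26, 17, 16) (245, 228) 190.5
fin (10, 10, 30, 41) (390, 130) 1035.0
knobtop [ 609.4 -172.7  124. ]
knobbase [ 609.  -173.6   92. ]
```

View pics/w1z.png

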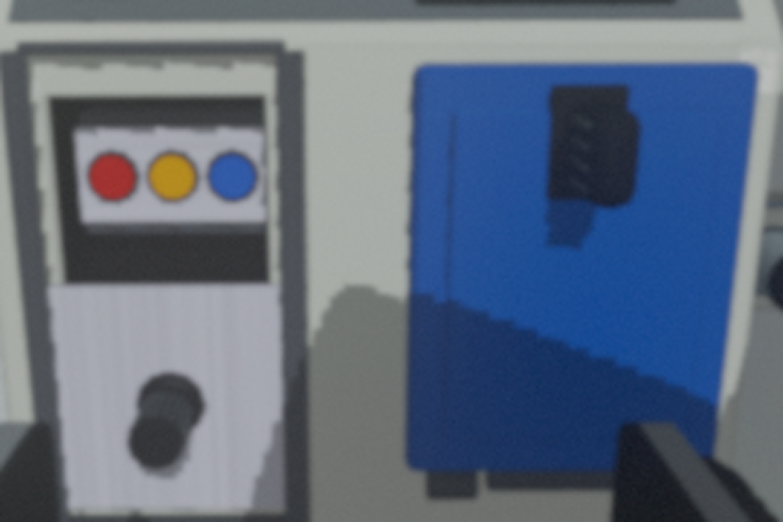

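Emit:
{"fn": "jog_arm", "kwargs": {
  "series": [
    [[-3.2,-2.8,3,0,0,0.1,5],[-6.4,-5.5,7,0,0,0.1,5],[-6.4,-5.5,11,0,0,0.1,5],[-6.4,-5.5,14,0,0,0.1,5],[-6.4,-5.5,15.2,0,0,0.1,5]]
  ]
}}

```text
clock: 2.58
eef_pos: [607.3, -168.2, 97.4]
tcp_rot: [3.14, -0.003, -2.999]
contact_force: [-0.3, -0.3, 1.6]
opening: 0.587
```

```bash
python3 look.py w2
```

```text
2.575 [-0.273  0.51   1.722  0.     0.913 -1.986] [ 607.3 -168.2   97.4] [ 3.14   -0.0032 -2.9994] [-0.3 -0.3  1.6]
```

View pics/w2.png

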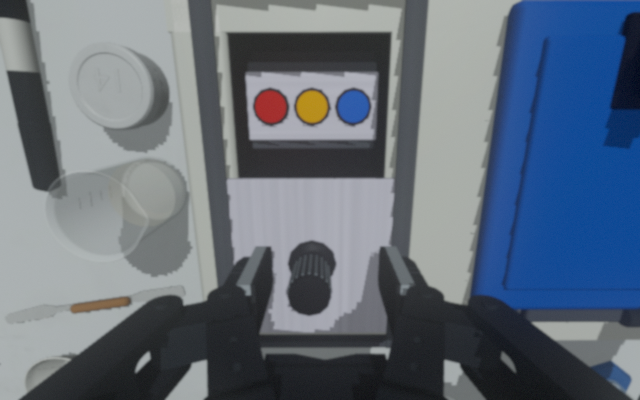

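Run:
```python
from rig import r
from h import *
import pickle
s=pickle.load(open('pics/w2.pkl','rb')); C=cam(r,'wrist',s)
p=ray(C,(309.5,294),124); b=ray(C,(311.5,263),92)
print(p,b,r.sense()['eef_pos'])
y=s['tcp_rot'][2];d=p-s['eef_pos'];print('tool dx dy',d@[np.cos(y),np.sin(y),0],d@[np.sin(y),-np.cos(y),0])
```

```text
[ 609.82549485 -173.47713535  124.        ] [ 612.22431499 -173.62082698   92.        ] [ 607.3095225  -168.40329616   96.99024733]
tool dx dy -1.7198455142788203 -5.5321866292254
```

Emit:
{"fn": "jog_arm", "kwargs": {
  "series": [
    [[0,0,0,0,0,0,5]]
  ]
}}

```text
clock: 2.75
eef_pos: [609.2, -169.4, 100.2]
tcp_rot: [-3.141, 0.001, -3.0]
contact_force: [0.5, 0.3, 0.8]
opening: 0.584
```

Emit:
{"fn": "jog_arm", "kwargs": {
  "series": [
    [[-0.1,-0.4,0.2,0,0,0,5],[-0.1,-0.4,0.2,0,0,0,1.0],[-0.1,-0.4,0.2,0,0,0,1.0],[-0.1,-0.4,0.2,0,0,0,1.0],[-0.1,-0.4,0.2,0,0,0,1.0]]
  ],
  "newtons": 25
}}

```text
clock: 3.38
eef_pos: [610.9, -174.4, 98.0]
tcp_rot: [-3.14, 0.001, -3.0]
contact_force: [0.0, -4.4, 5.0]
opening: 0.183
```

Emit:
{"fn": "jog_arm", "kwargs": {
  "series": [
    [[1.4,0,0,0,0,0,1.0],[2.8,0,0,0,0,0,1.0],[4.2,0,0,0,0,0,1.0],[5.6,0,0,0,0,0,1.0],[6.6,0,0,0,0,0,1.0]]
  ]
}}

```text
clock: 4.0
eef_pos: [545.0, -183.9, 98.0]
tcp_rot: [-3.14, 0.002, -3.0]
contact_force: [2.7, -5.9, 4.3]
opening: 0.187
```

Emit:
{"fn": "jog_arm", "kwargs": {
  "series": [
    [[0.2,0,0,0,0,0,1.0],[0.4,0,0,0,0,0,1.0],[0.6,0,0,0,0,0,1.0],[0.8,0,0,0,0,0,1.0]]
  ]
}}

```text
clock: 4.5
eef_pos: [537.6, -185.0, 98.0]
tcp_rot: [-3.14, 0.002, -3.0]
contact_force: [1.8, -5.1, 4.5]
opening: 0.184
```

Emit:
{"fn": "jog_arm", "kwargs": {
  "series": [
    [[0.2,0,0,0,0,0,1.0],[0.4,0,0,0,0,0,1.0],[0.5,0,0,0,0,0,1.0]]
  ]
}}

```text
clock: 4.88
eef_pos: [536.0, -185.3, 98.1]
tcp_rot: [-3.139, 0.009, -3.001]
contact_force: [18.8, 0.5, -9.3]
opening: 0.188
```

Force in x rose to 19 N against the stop, so the cover is home. I'll release and go up.

Emit:
{"fn": "jog_arm", "kwargs": {
  "series": [
    [[-0.1,0,0,0,0,0,4.5],[-0.1,0,0,0,0,0,4.5],[-0.1,0,0,0,0,0,4.5],[-0.1,0,-4,0,0,0,4.5],[-0.1,0,-9,0,0,0,4.5]]
  ]
}}

```text
clock: 5.5
eef_pos: [531.8, -184.3, 187.1]
tcp_rot: [3.14, -0.003, -3.0]
contact_force: [1.2, -0.1, 1.2]
opening: 0.523
```

Emit:
{"fn": "jog_arm", "kwargs": {
  "series": [
    [[0,2,-2,0,0,0,4.5],[0,6,-4,0,0,0,4.5],[0,6,-4,0,0,0,4.5],[0,6,-4,0,0,0,4.5]]
  ]
}}

```text
clock: 6.0
eef_pos: [524.1, -125.0, 226.6]
tcp_rot: [3.141, -0.001, -2.999]
contact_force: [-0.7, -0.7, -0.2]
opening: 0.529
```

```bash
python3 look.py w3
```

```text
6.0 [-0.237  0.225  1.822 -0.     1.096 -1.949] [ 524.1 -125.   226.6] [ 3.1415e+00 -1.0000e-03 -2.9994e+00] [-0.7 -0.7 -0.2]
```

View pics/w3.png

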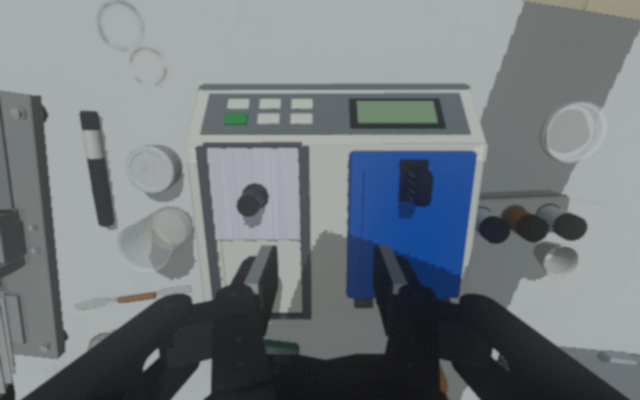

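The cover now sits at the front stop, with the filters hidden and the knob top at about (249,203). The fin is at (415,183). I'll zoom in on the fin.

Run:
```python
from rig import r
from h import *
import pickle
s=pickle.load(open('pics/w3.pkl','rb')); C=cam(r,'wrist',s)
im=cv2.imread('pics/w3.png')
cv2.imwrite('pics/w3z.png',cv2.resize(im[135:235,190:470],None,fx=2.8,fy=2.8,interpolation=cv2.INTER_CUBIC))
cv2.imwrite('pics/w3f.png',cv2.resize(im[150:225,380:450],None,fx=8,fy=8,interpolation=cv2.INTER_CUBIC))
hsv=cv2.cvtColor(im,cv2.COLOR_BGR2HSV)
m=cv2.inRange(hsv,(105,150,60),(130,255,255)); m[:,:330]=0;m[:,480:]=0;m[310:]=0
cs,_=cv2.findContours(m,cv2.RETR_EXTERNAL,cv2.CHAIN_APPROX_NONE)
k=max(cs,key=cv2.contourArea)
W=np.array([ray(C,p[0],100)[:2] for p in cv2.convexHull(k)],np.float32)
rc=cv2.minAreaRect(W);print(rc)
print(cv2.boxPoints(rc))
print('knob',ray(C,(249,203),124))
```

```text
((546.9209594726562, -47.835487365722656), (137.5202178955078, 103.36199951171875), 8.298174858093262)
[[ 471.42188     -6.6193485]
 [ 486.3396    -108.899185 ]
 [ 622.42004    -89.05163  ]
 [ 607.5023      13.22821  ]]
knob [ 534.08337381 -183.23545597  124.        ]
```

View pics/w3f.png

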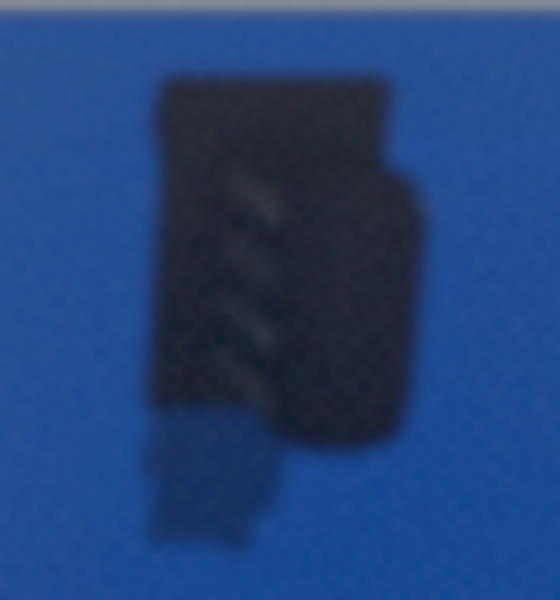

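View pics/w3z.png

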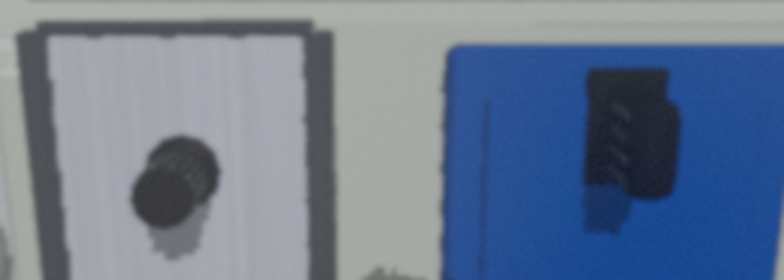

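Run:
```python
from rig import r
from h import *
import pickle
s=pickle.load(open('pics/w3.pkl','rb')); C=cam(r,'wrist',s)
print('fin',ray(C,(423.4,188.1),136))
O=np.array([540.8,-114.4,0]);psi=np.deg2rad(8.15);Rz=R.from_euler('z',psi).as_matrix()
H=O+Rz@[91.5,65,92.5]
g=18.7
T0=R.from_euler('xyz',s['tcp_rot']).as_matrix(); p0=s['eef_pos']
print(s['qpos'])
# tilt a: tool approach direction in photometer xz: a>0 = base toward back
def pose(th,tau,extra=0):
    c,n=np.cos(th),np.sin(th); v=np.array([-122.5*c+(31.5+extra)*n,0,122.5*n+(31.5+extra)*c])
    P=H+Rz@v
    Rt=Rz@R.from_euler('y',tau).as_matrix()@R.from_euler('xyz',[np.pi,0,np.pi]).as_matrix()
    return P+Rt[:,2]*g,Rt
for th,tau,e in [(0,-25,70),(0,-25,0),(50,25,0)]:
    p,Rt=pose(np.deg2rad(th),np.deg2rad(tau),e)
    print(th,tau,p.round(1),Rt[:,2].round(2),'tool shift cm',(T0.T@(p-p0)/10).round(2),'turn',np.rad2deg(R.from_matrix(T0.T@Rt).as_rotvec()).round(1))
```

```text
fin [500.45683091 -54.41726464 136.        ]
[-2.36650440e-01  2.24788415e-01  1.82203230e+00 -3.01909969e-04
  1.09576304e+00 -1.94945645e+00]
0 -25 [508.7 -53.3 177.1] [ 0.42  0.06 -0.91] tool shift cm [0.51 7.31 4.96] turn [  0.  -25.1  -0. ]
0 -25 [508.7 -53.3 107.1] [ 0.42  0.06 -0.91] tool shift cm [ 0.5   7.31 11.96] turn [  0.  -25.1  -0. ]
50 25 [560.3 -45.9 189.6] [-0.42 -0.06 -0.91] tool shift cm [-4.7   7.31  3.69] turn [ 0.  24.9 -0. ]
```

Fin position from the image, (500.5, -54.4), agrees with the frame prediction. I'll approach it with a 25° tilt from the front.

Emit:
{"fn": "jog_arm", "kwargs": {
  "series": [
    [[0.2,2.5,1,0,-8,0,4.5],[0.4,5,3,0,-16,0,4.5],[0.5,7.3,5,0,-25,0,4.5],[0.5,7.3,5,0,-25,0,4.5],[0.5,7.3,5,0,-25,0,4.5]]
  ]
}}

```text
clock: 6.68
eef_pos: [510.4, -54.5, 177.7]
tcp_rot: [-3.142, 0.435, -3.001]
contact_force: [0.4, 0.9, 1.2]
opening: 0.528
```

```bash
python3 look.py w4
```

```text
6.675 [-0.205  0.078  2.219  0.331  0.454 -2.186] [510.4 -54.5 177.7] [-3.1416  0.435  -3.0006] [0.4 0.9 1.2]
```

View pics/w4.png

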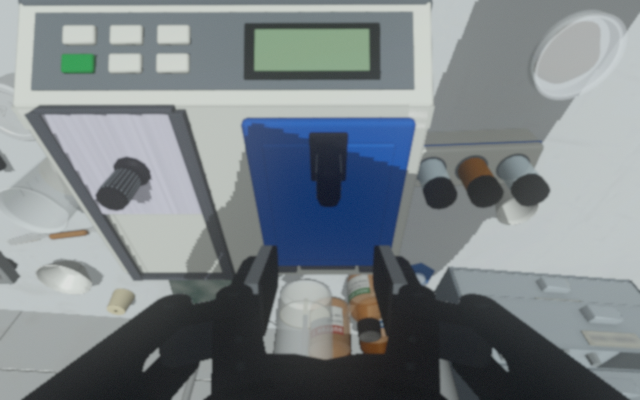

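Emit:
{"fn": "jog_arm", "kwargs": {
  "series": [
    [[1,0,2,0,0,0,4.5],[2,0.1,4,0,0,0,4.5],[2.6,0.1,5.3,0,0,0,4.5],[3.0,0.1,6.1,0,0,0,4.5],[3.0,0.1,6.1,0,0,0,4.5]]
  ]
}}

```text
clock: 7.35
eef_pos: [509.6, -53.4, 109.5]
tcp_rot: [3.141, 0.436, -3.001]
contact_force: [-0.0, -0.0, -0.6]
opening: 0.525
```

```bash
python3 look.py w5
```

```text
7.35 [-0.203  0.215  2.277  0.553  0.276 -2.421] [509.6 -53.4 109.5] [ 3.1411  0.4363 -3.0005] [-0.  -0.  -0.6]
```

View pics/w5.png

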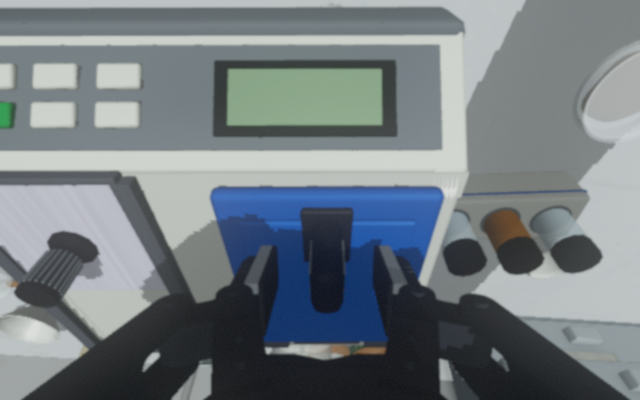

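The fin is centred between the pads (fin at col 327, pads at 262 and 388). Closing.

Emit:
{"fn": "jog_arm", "kwargs": {
  "series": [
    [[0,0,0,0,0,0,0.6],[0,0,0,0,0,0,0.6],[0,0,0,0,0,0,0.6],[0,0,0,0,0,0,0.6],[0,0,0,0,0,0,0.6]]
  ],
  "newtons": 40
}}

```text
clock: 8.02
eef_pos: [508.5, -52.9, 109.7]
tcp_rot: [-3.141, 0.437, -3.0]
contact_force: [2.4, 4.4, 1.6]
opening: 0.155
```

```bash
cat > arc.py <<'E'
# arc of TCP about hinge: outputs rows rel. to current measured pose
import sys
from rig import r
from h import *
s=r.sense();print(s['clock'],s['opening'],s['contact_force'].round(1),s['tcp_rot'].round(3),s['eef_pos'].round(1))
O=np.array([540.8,-114.4,0]);psi=np.deg2rad(8.15);Rz=R.from_euler('z',psi)
H=O+Rz.apply([91.5,65,92.5]); ax=Rz.apply([0,1,0])
T0=R.from_euler('xyz',s['tcp_rot']);p0=s['eef_pos']
for a in map(float,sys.argv[1:]):
    Q=R.from_rotvec(ax*np.deg2rad(a)); p=H+Q.apply(p0-H)
    print(a,(T0.inv().apply(p-p0)/10).round(2),np.rad2deg((T0.inv()*Q*T0).as_rotvec()).round(1))
E
python3 arc.py 5 10 15 20 25
```

```text
8.025 0.15523557036006322 [2.4 4.4 1.6] [-3.141  0.437 -3.   ] [508.5 -52.9 109.7]
5.0 [-0.6  -0.   -0.82] [ 0.  5. -0.]
10.0 [-1.26 -0.   -1.58] [ 0. 10. -0.]
15.0 [-1.99  0.   -2.28] [ 0. 15. -0.]
20.0 [-2.78  0.   -2.92] [ 0. 20. -0.]
25.0 [-3.62  0.   -3.49] [ 0. 25. -0.]
```

Emit:
{"fn": "jog_arm", "kwargs": {
  "series": [
    [[-0.6,0,-0.82,0,5,0,0.6],[-1.26,0,-1.58,0,10,0,0.6],[-1.99,0,-2.28,0,15,0,0.6],[-2.78,0,-2.92,0,20,0,0.6],[-3.62,0,-3.49,0,25,0,0.6]]
  ]
}}

```text
clock: 8.65
eef_pos: [525.3, -50.5, 156.5]
tcp_rot: [-3.141, -0.004, -3.001]
contact_force: [3.8, 4.4, -4.1]
opening: 0.152
```

```bash
python3 arc.py 5 10 15 20 25; python3 look.py w6
```

```text
8.65 0.1517808208456033 [ 3.8  4.4 -4.1] [-3.141 -0.004 -3.001] [525.3 -50.5 156.5]
5.0 [-0.59  0.   -0.83] [ 0.  5. -0.]
10.0 [-1.25  0.   -1.6 ] [ 0. 10. -0.]
15.0 [-1.98  0.   -2.32] [ 0. 15. -0.]
20.0 [-2.77  0.   -2.97] [ 0. 20. -0.]
25.0 [-3.61  0.   -3.54] [ 0. 25. -0.]
8.65 [-9.800e-02  2.930e-01  1.908e+00 -1.000e-03  9.440e-01 -1.809e+00] [525.3 -50.5 156.5] [-3.1413 -0.0035 -3.0007] [ 3.8  4.4 -4.1]
```

View pics/w6.png

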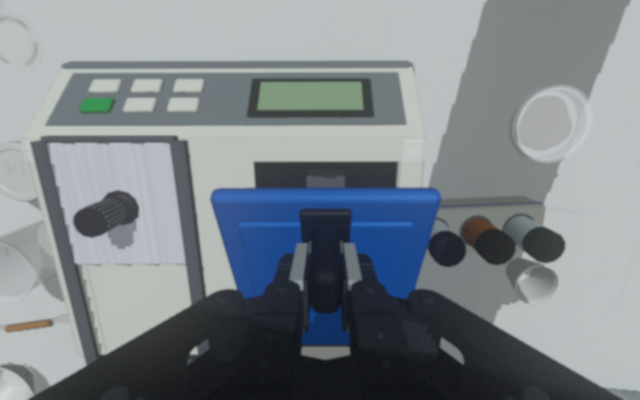

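The lid is lifted about 25° between the pads, with its front edge at row 192 and the well visible at (325,172). The cover is still home. I'll go on with the arc.

Emit:
{"fn": "jog_arm", "kwargs": {
  "series": [
    [[-0.6,0,-0.82,0,5,0,0.6],[-1.25,0,-1.6,0,10,0,0.6],[-1.98,0,-2.32,0,15,0,0.6],[-2.77,0,-2.97,0,20,0,0.6],[-3.61,0,-3.54,0,25,0,0.6]]
  ]
}}

```text
clock: 9.32
eef_pos: [560.5, -45.3, 192.0]
tcp_rot: [3.141, -0.442, -3.0]
contact_force: [-3.1, 1.6, 3.0]
opening: 0.154
```

Emit:
{"fn": "jog_arm", "kwargs": {
  "series": [
    [[0,0,0,0,0,0,0.6],[0,0,0,0,0,0,0.6],[0,0,0,0,0,0,0.6]]
  ]
}}

```text
clock: 9.7
eef_pos: [560.1, -45.4, 191.8]
tcp_rot: [3.141, -0.439, -3.0]
contact_force: [-4.2, 0.6, 7.0]
opening: 0.153
```

```bash
python3 look.py w7
python3 - <<'E'
from rig import r
import cv2
im=r.grab_frame('scene'); cv2.imwrite('pics/s7.png',cv2.resize(im[120:310,250:470,::-1],None,fx=3,fy=3,interpolation=cv2.INTER_CUBIC))
E
```

```text
9.7 [-0.038  0.541  1.507 -0.075  1.527 -1.73 ] [560.1 -45.4 191.8] [ 3.141  -0.4393 -3.0003] [-4.2  0.6  7. ]
```

View pics/w7.png

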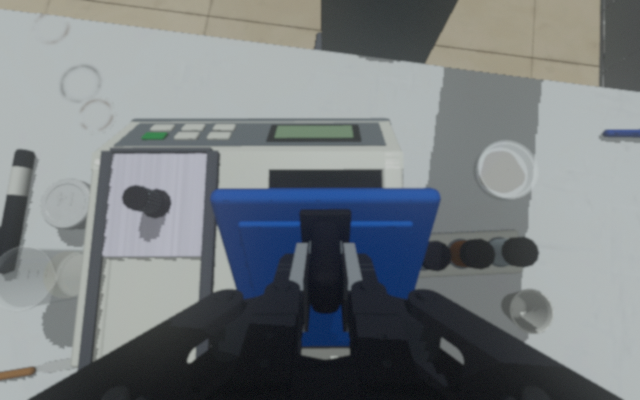

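View pics/s7.png

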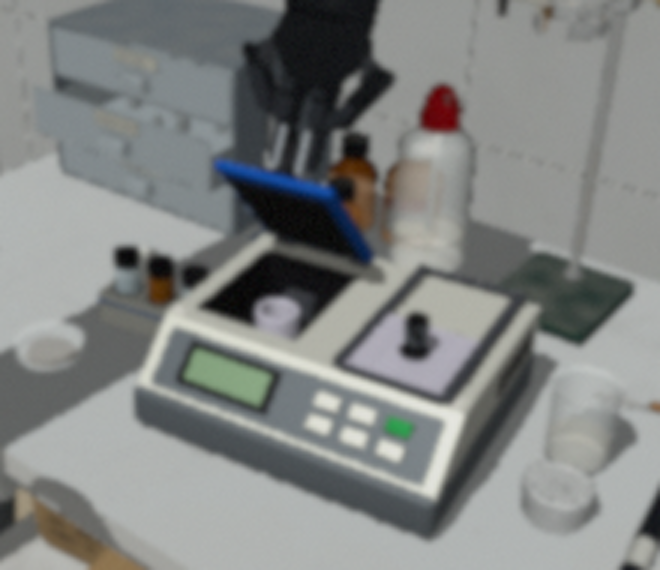

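The lid stands open, held by the pads. The cover sits at its front stop and the surroundings look untouched. I'll check the angle from the lid's front-edge pixels by intersecting their rays with the circle about the hinge.

Run:
```python
from rig import r
from h import *
import pickle
O=np.array([540.8,-114.4,0]);Rz=R.from_euler('z',np.deg2rad(8.15))
H=O+Rz.apply([91.5,65,92.5])
for n,u in (('w4',330),('w5',330),('w6',325),('w7',325)):
    s=pickle.load(open(f'pics/{n}.pkl','rb')); C=cam(r,'wrist',s); im=cv2.imread(f'pics/{n}.png')
    m=cv2.inRange(cv2.cvtColor(im,cv2.COLOR_BGR2HSV),(105,150,60),(130,255,255))
    res=[]
    for uu in range(u-60,u+61,10):
        col=np.where(m[:,uu]>0)[0]
        col=col[col>80]
        if len(col)==0: continue
        K,Rm,o=C; d=Rz.inv().apply(Rm@np.linalg.inv(K)@[uu,col[0],1.]); q=Rz.inv().apply(o-H)
        a=d[0]**2+d[2]**2;b=q[0]*d[0]+q[2]*d[2];rad=146.;c=q[0]**2+q[2]**2-rad**2
        D=b*b-a*c
        if D<0: continue
        t=(-b-np.sqrt(D))/a; t2=(-b+np.sqrt(D))/a
        res.append([np.rad2deg(np.arctan2((q+x*d)[2],-(q+x*d)[0])) for x in (t,t2)])
    print(n,np.median(res,axis=0) if res else None)
s=r.sense();print(s['clock'],s['eef_pos'],s['tcp_rot'],s['contact_force'],abs(s['qvel']).max())
T=cam(r,'top');im=r.grab_frame('top');cv2.imwrite('pics/t8.png',im[:,:,::-1])
```

```text
w4 [  1.5336771  -55.70787397]
w5 [  0.73313002 -79.05511202]
w6 [ 24.41324    -52.00532233]
w7 [ 48.76656028 -26.40625808]
9.8 [560.13977698 -45.38729484 191.79469195] [ 3.14102028 -0.43916537 -3.00033854] [-5.72204609  0.48594893  6.84228286] 0.0012731071141816926
```

View pics/t8.png

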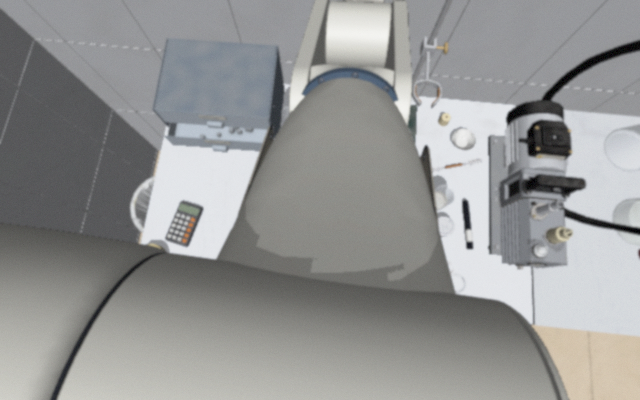

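The angle measures about 48–50°, steady. I'll hold a little longer, then hand in.

Emit:
{"fn": "jog_arm", "kwargs": {
  "series": [
    [[0,0,0,0,0,0,0.6],[0,0,0,0,0,0,0.6],[0,0,0,0,0,0,0.6],[0,0,0,0,0,0,0.6],[0,0,0,0,0,0,0.6]]
  ]
}}

```text
clock: 10.48
eef_pos: [560.1, -45.4, 191.8]
tcp_rot: [3.141, -0.439, -3.0]
contact_force: [-5.1, 0.1, 6.3]
opening: 0.155
```

```bash
python3 -c "
from rig import r
s=r.sense();print(s['clock'],s['tcp_rot'],s['contact_force'],s['opening']);print(r.sign_off())"
```

```text
10.475 [ 3.14097784 -0.43917122 -3.00043422] [-5.05725279  0.0505051   6.26512108] 0.15458737732947406
the job is handed in; nothing more can be done
None
```

I pulled the slide cover forward by its knob, then lifted the blue lid to about 50° and handed the job in at 10.5 s with the gripper still holding it. The hand-in gave no verdict.

- **Cover:** The force rose to about 19 N when it met the front stop. Pictures taken after I let go of the knob show the cover at its stop and the filters hidden, also with the lid open. The lid was still shut when I closed the cover.
- **Lid angle:** The tool turned 50.2° with the lid. The camera estimate from the lid's front edge gave 48.8°, against 0.7° with the lid shut. The two differ by 1–2°, well inside the 6° allowed.
- **Grip:** The pads were closed to about 13 mm on the 14 mm fin, set to grip with 40 N, and the pose was steady.
- **Surroundings:** By eye, the things around the photometer looked unmoved in the last pictures. I did not measure their positions. The arm blocked most of the final top view.

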